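# Fill the coaster holder to its line

### The job

One small round coaster is already in the steel coaster holder. Put the two other small coasters, which lie on the table, flat on top of it inside the holder, so that the stack reaches the dark line on the holder's wall. The wide coaster does not fit in: leave it lying where it is.

Things in the scene. Friction and masses are not known exactly. Their poses are not given: they have to be found in the camera images.
- holder: coaster holder, fixed: upright open-topped tube of two facing curved steel walls (inner diameter 72 mm, 2 mm thick, flared lip 74 mm high, 87 mm across) on a 6 mm wooden base. Two opposite slots 48 mm wide run the full height on its own +y and -y sides: fingers closing along its y axis can go down in them. Origin: centre of its underside, on the table; z up.
- holder_line (a point): point on the holder's axis at the height of the dark line round its walls, 54 mm above the table: the top of a stack of three small coasters. One is already inside, flat, within 4 mm of the axis, its top 22 mm above the table, so the next ones rest at 22 and 38 mm.
- coaster_a_center (a point): one of the two small coasters on the table: a plain light wooden disc with a cork inlay, 56 mm across and 16 mm thick, about 30 g, lying flat. The point is its centre, half-way up (8 mm above its underside); z is the disc's axis.
- coaster_b_center (a point): the other small coaster on the table, just like coaster_a: 56 mm across, 16 mm thick. The point is its centre, half-way up; z is the disc's axis. The two may go into the holder in either order.
- wide_coaster_center (a point): a bystander: a wide coaster of the same wood and cork, 80 mm across and 16 mm thick, lying flat on the table among the small ones; it does not fit into the holder. The point is its centre, half-way up.
There are look-alikes about, which are no part of the job. What is shaped like the part that bears coaster_b_center but green or orange is not meant.

How it is judged:
At the end, for the whole second after the job is handed in: Both small coasters lie released and at rest in the holder on the one already there: within 14 mm of its axis, flat within 0.15 rad, centres 30 mm and 46 mm above the table (each within 4 mm, either order), so the top is at the line; the wide coaster is within 40 mm of where it began (horizontal distance between each of coaster_a_center, coaster_b_center and holder below 0.014 m and angle between the z axis of each of coaster_a_center, coaster_b_center and the z axis of holder, either way round below 0.15 rad and ((z of coaster_a_center in the frame of holder between 0.026 and 0.034 m and z of coaster_b_center in the frame of holder between 0.042 and 0.05 m) or (z of coaster_b_center in the frame of holder between 0.026 and 0.034 m and z of coaster_a_center in the frame of holder between 0.042 and 0.05 m)) and linear speed of each of coaster_a, coaster_b below 0.02 m/s and distance of wide_coaster_center from where it was at the start of the episode below 0.04 m); the robot touches nothing.
It fails at once if the wide coaster is moved by more than 40 mm (distance of wide_coaster_center from where it was at the start of the episode above 0.04 m).
It also fails if it takes over 48 s, if anything falls off the work surface, if the arm or the gripper's body presses on something with over 40 N, if the wrist force passes 120 N, or if a joint passes its speed limit or range.

### The arm

A 6-joint arm with a two-finger parallel gripper is mounted at the origin on the work surface; the furniture and walls round the work are solid. World frame = base frame: x ahead of the robot, y to its left, z up, the work surface at z = 0. Lengths are in m, angles in rad, forces in N, time in s.
With the tool pointing down it reaches from about 0.25 to 0.725 m from the base axis. Payload 9.7 kg.
Tool frame: the origin (TCP) lies midway between the tips of the shut fingers; the grasp point (between the pads) lies 19 mm behind it; z points along the fingers, y is the line along which they close (so a half turn about z gives the same grasp; the last joint's range is limited). The gripper opens to 85 mm and grips with 20 to 120 N. Pads are 22 mm wide; open, the fingers measure 114 mm over their backs; the gripper's body (76 mm by 85 mm) begins 54 mm behind the grasp point. The pads swing forward as they close: fully open they stand 13 mm farther back than shut.
Start: joints at [1.204, 0.087, 0.176, 1.66, 0, 1.571], TCP at [0.197, 0.513, 0.231] pointing down, gripper open.
Joint ranges: [-3.13, 3.13], [-0.85, 1.81], [-1.15, 1.24], [-2.2, 2.28], [-1.44, 1.52], [-3.14, 3.14]. Speed limits (rad/s): [2.22, 2.22, 2.57, 3.14, 3.14, 3.14].

### API

Orientations are given as a rotation vector (axis times angle).
In Python, from bench import robot gives the robot as it stands. The module is installed in compiled form; this text tells all that it offers.
- The arm moves only by the tool apply_moves, never from a script. Its argument "rows" is a list that holds one entry, the list of rows, each a list of 6 numbers: the shift along the tool's x, y, z normalised to -1 to 1, where 1 is 0.75 m, then the turn, a rotation vector about the tool's x, y, z normalised to -1 to 1, where 1 is 90 degrees. A call has 1 to 20 rows; each row shifts and turns the commanded pose from where the row before left it, along the tool's axes as they then stand; what a row does not reach is not made up. A row lasts 1/10 s, in which the tool goes at most 50 mm and 8.59 degrees, less where a joint would pass 70% of its speed; a pose out of reach is approached as far as the arm can. A call with a number of a shift or a turn outside -1 to 1 is refused whole. A call with a gripper value outside its range is refused whole. "grip" is the gripper's target within -1 to 1 (fully open at 1, half-way at 0, shut at -1), set as the call begins (left out, the last holds). The fingers move at their own pace and stop on an object; the grip force is fixed at half the most. Time passes only in rows, so rows that do not move let the fingers close. It gives the time, the measured TCP pose, the force, the opening and the grip force at its end, in the units of the state.
- robot.read_state(): the state, without advancing time (a new reading comes with each control period).
- robot.grab_frame(name): name is "scene" or "top" or "wrist"; returns the picture (400x640x3 uint8, red, green, blue); there is no depth.
- robot.camera_model(name): a dict with "K" (3x3 intrinsics, pixels), "D" ([k1, k2, p1, p2, k3] as OpenCV has them; the pictures are not rectified), "view" (4x4, takes a point from world to camera coordinates). Camera axes: x right, y up, looking along -z (the intrinsics and any distortion apply to the point x, -y, -z); pixel columns grow to the right and rows downward; lengths in m; the calibration is good to about 2 mm. A picture is of the moment at which its call begins: read the wrist's pose just before it. camera_model takes no time and is no camera call; for the wrist camera it gives the pose at the moment of the call.
- robot.job_done(): hands the job in; it is judged then, once.
The state is a dict: "t": time; "joints": joint angles; "joint_velocities": joint speeds; "joint_torque": joint torques, N m; "tool_pos": TCP position; "tcp_rot": TCP orientation; "contact_force": force on the tool from outside, world axes, zero at the start; "moment": the same for the moment, N m; "opening": finger opening in m; "grasp_force": force on a finger pad.
Only numpy, scipy, OpenCV 4.12 (cv2) and the standard library are available. Lean on these libraries where they do the work, as an engineer would, in place of code of your own. Each camera call takes 0.05 s, during which the arm holds its last target. There are 200 camera calls.

## Working session

There is one attempt and no reset: what is moved stays moved. The work goes in short steps, Python scripts to look and compute and a tool call to move; the robot and the scene stay as the last step left them, time stands still between calls to the robot, and variables do not carry over. Pictures are saved under pics/ and viewed, at most 10 in all, crops included, and the job is handed in when it is done.

Besides the shell and the picture viewer there is one more tool, called after "Request:" as name(argument=value, ...), one argument or row to a line, values as JSON. apply_moves: Moves the arm, as the interface text tells. Its arguments: {"type":"object","properties":{"rows":{"type":"array"},"grip":{"type":"number"}},"required":["rows"]}

```bash
mkdir -p pics; cat > h.py <<'E'
import numpy as np, cv2
from bench import robot
def ray(m,uv,z):
    K=np.array(m["K"],float);D=np.array(m["D"],float);V=np.array(m["view"],float)
    p=cv2.undistortPoints(np.array(uv,float).reshape(-1,1,2),K,D).reshape(-1,2)
    d=np.c_[p[:,0],-p[:,1],-np.ones(len(p))]@V[:3,:3]
    c=-V[:3,:3].T@V[:3,3]
    z=np.broadcast_to(z,len(p))
    return c+d*((z-c[2])/d[:,2])[:,None]
def proj(m,P):
    K=np.array(m["K"],float);D=np.array(m["D"],float);V=np.array(m["view"],float)
    q=np.atleast_2d(P)@V[:3,:3].T+V[:3,3]; q=q*[1,-1,-1]
    return cv2.projectPoints(q,np.zeros(3),np.zeros(3),K,D)[0].reshape(-1,2)
def save(n,f): cv2.imwrite("pics/"+n+".png",f[:,:,::-1])
E
python3 - <<'E'
from h import *
a=robot.grab_frame("top");b=robot.grab_frame("scene")
save("top0",a);save("scene0",b)
np.save("top0.npy",a);np.save("scene0.npy",b)
s=robot.read_state();print(s["t"],s["tool_pos"],s["tcp_rot"],s["opening"])
for n in("top","scene"):
    m=robot.camera_model(n);V=np.array(m["view"]);print(n,-V[:3,:3].T@V[:3,3],m["D"],m["K"][0][0])
E
```

```text
0.1 [0.19719822 0.51321552 0.23066946] [-5.72948923e-01 -3.08872754e+00  1.81684287e-03] 0.0852923177949277
top [ 2.79421516e-01 -6.47740795e-04  1.11087405e+00] [-0.13153624  0.          0.          0.          0.        ] 518.5324284691454
scene [ 0.12199998 -0.35869425  0.72871446] [-0.09528669  0.          0.          0.          0.        ] 426.88967812637486
```

View pics/top0.png

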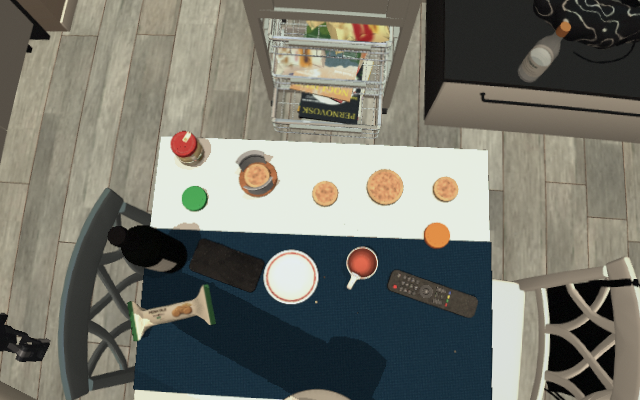

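View pics/scene0.png

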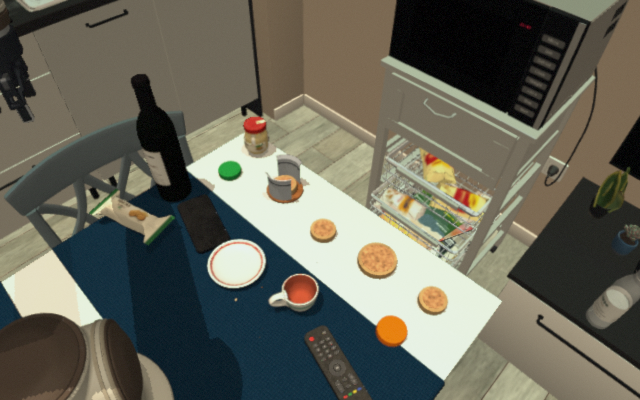

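The top view shows the small coasters at about (325,194) and (445,189), the wide one at (385,187) and the holder at (257,175). The green disc (194,198) and orange disc (436,235) are look-alikes. The scene view agrees: small ones at (323,230) and (432,299).

```bash
cat > m.py <<'E'
from h import *
for n in("top","scene"):
    f=np.load(n+"0.npy");m=robot.camera_model(n)
    hsv=cv2.cvtColor(f,cv2.COLOR_RGB2HSV)
    k=cv2.inRange(hsv,(3,50,100),(25,200,255))
    k=cv2.morphologyEx(k,cv2.MORPH_CLOSE,np.ones((3,3)))
    for c in cv2.findContours(k,0,1)[0]:
        if cv2.contourArea(c)<200: continue
        (x,y),r=cv2.minEnclosingCircle(c)
        P=ray(m,c.reshape(-1,2),0.016)
        if not(0.2<P[:,0].mean()<.8 and abs(P[:,1].mean())<.5): continue
        e=cv2.minEnclosingCircle(P[:,:2].astype(np.float32))
        print(n,(int(x),int(y)),np.round(e[0],4),"diam",round(2*e[1],4), "mid",np.round((P.max(0)+P.min(0))[:2]/2,4))
f=np.load("top0.npy");c=cv2.resize(f[145:210,220:300],None,fx=7,fy=7,interpolation=cv2.INTER_CUBIC);save("hold0",c)
E
python3 m.py
```

```text
top (171, 304) [0.2704 0.3234] diam 0.1828 mid [0.2549 0.3249]
top (290, 276) [0.3457 0.0784] diam 0.106 mid [0.3462 0.0783]
top (362, 262) [ 0.3865 -0.0701] diam 0.0667 mid [ 0.3864 -0.0688]
top (436, 235) [ 0.4563 -0.2262] diam 0.0579 mid [ 0.4567 -0.226 ]
top (324, 193) [0.53   0.0193] diam 0.0573 mid [0.5296 0.0193]
top (445, 189) [ 0.5587 -0.2421] diam 0.059 mid [ 0.5587 -0.243 ]
top (384, 186) [ 0.5538 -0.1094] diam 0.0817 mid [ 0.5536 -0.1091]
top (258, 178) [0.5546 0.1672] diam 0.0879 mid [0.5539 0.1669]
top (189, 146) [0.6132 0.3286] diam 0.0943 mid [0.6117 0.3282]
top (319, 99) [0.7466 0.047 ] diam 0.1654 mid [0.7424 0.0479]
scene (432, 300) [ 0.5571 -0.2403] diam 0.0631 mid [ 0.5571 -0.2413]
scene (559, 355) [ 0.616  -0.4632] diam 0.3258 mid [ 0.584  -0.4722]
scene (299, 288) [ 0.3962 -0.0486] diam 0.0695 mid [ 0.3973 -0.0489]
scene (376, 260) [ 0.5521 -0.1071] diam 0.0881 mid [ 0.552  -0.1082]
scene (236, 263) [0.3465 0.0842] diam 0.107 mid [0.3469 0.0838]
scene (323, 230) [0.5282 0.0203] diam 0.0643 mid [0.5281 0.0201]
scene (403, 227) [ 0.6585 -0.0915] diam 0.1555 mid [ 0.656  -0.0915]
scene (132, 215) [0.2555 0.3458] diam 0.176 mid [0.2538 0.3458]
scene (402, 206) [ 0.705  -0.0537] diam 0.1295 mid [ 0.7122 -0.0537]
scene (286, 187) [0.5549 0.1646] diam 0.0961 mid [0.5539 0.1653]
scene (155, 166) [0.375  0.4446] diam 0.1582 mid [0.3722 0.4446]
```

View pics/hold0.png

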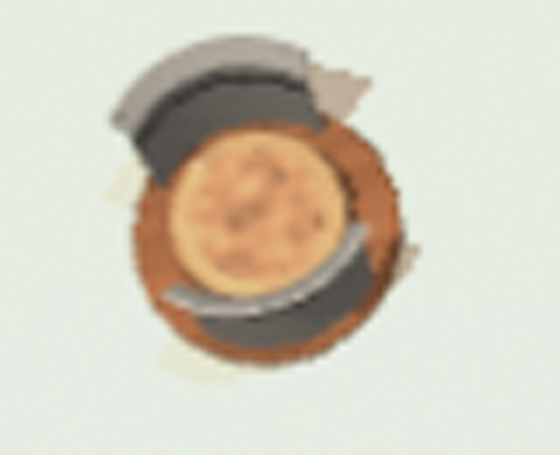

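The crop shows the two grey walls above and below. Their lip ends run from (112,120) to (310,50), and from (165,290) to (370,228). The slots therefore run along image direction (200,-66). Next I compute the holder axis and yaw.

```bash
cat >> h.py <<'E'
from scipy.spatial.transform import Rotation as Rn
def plan(p,yaw,targets):
    """tool down with tool y at yaw; print tool-frame shifts (normalised) of each leg"""
    y=np.array([np.cos(yaw),np.sin(yaw),0]);z=np.array([0,0,-1.]);R=np.c_[np.cross(y,z),y,z]
    for t in targets:
        d=np.array(t)-p;print(np.round(t,4),"norm",np.round(R.T@d/0.75,4),"rows>=",int(np.ceil(np.linalg.norm(d)/.05)));p=np.array(t)
    s=robot.read_state();print("rot corr tool deg",np.rad2deg((Rn.from_rotvec(s["tcp_rot"]).inv()*Rn.from_matrix(R)).as_rotvec()).round(2))
E
python3 - <<'E'
from h import *
m=robot.camera_model("top");o=np.array([220,145])
q=np.array([[112,120],[310,50],[165,290],[370,228]])/7+o
P=ray(m,q,0.074)[:,:2];print(P.round(4),np.linalg.norm(P[1]-P[0]),np.linalg.norm(P[3]-P[2]))
for a,b in((0,1),(2,3)):
    d=P[a]-P[b];print("yaw",np.rad2deg(np.arctan2(d[1],d[0])))
print("lip ctr",P.mean(0))
q=np.array([[135,230],[402,200],[265,365]])/7+o   # base rim left,right,bottom
print("base",ray(m,q,0.006).round(4))
q=np.array([[168,215],[350,215],[258,125],[258,300]])/7+o
print("coaster in",ray(m,q,0.022).round(4))
m=robot.camera_model("scene")
print("bottle base/top",ray(m,[[178,195]],0.0).round(3),ray(m,[[140,80]],[0.3]).round(3))
# triangulate bottle top
t=robot.camera_model("top")
for z in(.2,.25,.3,.35): print(z,ray(m,[[140,78]],z).round(3),ray(t,[[117,233]],z).round(3))
s=robot.read_state();plan(s["tool_pos"],np.deg2rad(108.4),[(0.197,0.513,.33),(0.11,0.29,.33),(.28,.1,.3),(.52,.02,.22)])
E
```

```text
[[0.5697 0.2082]
 [0.5956 0.1512]
 [0.519  0.1867]
 [0.5421 0.128 ]] 0.06259017195111743 0.06309598259436008
yaw 114.38525027150595
yaw 111.4978361637788
lip ctr [0.55658917 0.16850334]
base [[0.5534 0.2106 0.006 ]
 [0.5691 0.1272 0.006 ]
 [0.5129 0.165  0.006 ]]
coaster in [[0.5549 0.1977 0.022 ]
 [0.559  0.141  0.022 ]
 [0.5859 0.1726 0.022 ]
 [0.5299 0.1669 0.022 ]]
bottle base/top [[0.369 0.336 0.   ]] [[0.373 0.35  0.3  ]]
0.2 [[0.435 0.523 0.2  ]] [[0.387 0.386 0.2  ]]
0.25 [[0.406 0.439 0.25 ]] [[0.381 0.365 0.25 ]]
0.3 [[0.376 0.356 0.3  ]] [[0.375 0.344 0.3  ]]
0.35 [[0.346 0.273 0.35 ]] [[0.369 0.323 0.35 ]]
[0.197 0.513 0.33 ] norm [ 0.0003 -0.0002 -0.1324] rows>= 2
[0.11 0.29 0.33] norm [ 0.2039 -0.2455  0.    ] rows>= 5
[0.28 0.1  0.3 ] norm [-0.1351 -0.3119  0.04  ] rows>= 6
[0.52 0.02 0.22] norm [-0.27   -0.2022  0.1067] rows>= 6
rot corr tool deg [-7.000e-02 -2.000e-02 -3.942e+01]
```

Request:
apply_moves(
  rows=[
    [[0,0,-0.022,0,0,-0.0815],[0,0,-0.022,0,0,-0.0815],[0,0,-0.022,0,0,-0.0815],[0,0,-0.022,0,0,-0.0815],[0,0,-0.022,0,0,-0.0815],[0,0,-0.022,0,0,-0.0815],[0,0,0,0,0,0]],
  ],
  grip=1,
)

```text
t: 0.8
tool_pos: [0.1974, 0.5138, 0.3319]
tcp_rot: [-0.629, 3.077, 0.003]
contact_force: [-0.1, -0.2, 0.3]
opening: 0.0852
grasp_force: 0.0
```

```bash
python3 - <<'E'
from h import *
s=robot.read_state();print(s["t"],s["tool_pos"],s["joints"]);plan(s["tool_pos"],np.deg2rad(113),[(0.11,0.29,.33),(.28,.1,.3),(.51,.02,.2)])
E
```

```text
0.8 [0.19736139 0.51377208 0.33192319] [1.20403075e+00 1.52139761e-01 4.48370951e-01 1.86459730e+00
 8.23556405e-06 8.00830949e-01]
[0.11 0.29 0.33] norm [ 0.2238 -0.2291  0.0026] rows>= 5
[0.28 0.1  0.3 ] norm [-0.1097 -0.3218  0.04  ] rows>= 6
[0.51 0.02 0.2 ] norm [-0.2406 -0.218   0.1333] rows>= 6
rot corr tool deg [0.1 0.1 0.1]
```

Request:
apply_moves(
  rows=[
    [[0.032,-0.0327,0,0,0,0],[0.032,-0.0327,0,0,0,0],[0.032,-0.0327,0,0,0,0],[0.032,-0.0327,0,0,0,0],[0.032,-0.0327,0,0,0,0],[0.032,-0.0327,0,0,0,0],[0.032,-0.0327,0,0,0,0],[-0.0137,-0.04,0.005,0,0,0],[-0.0137,-0.04,0.005,0,0,0],[-0.0137,-0.04,0.005,0,0,0],[-0.0137,-0.04,0.005,0,0,0],[-0.0137,-0.04,0.005,0,0,0],[-0.0137,-0.04,0.005,0,0,0],[-0.0137,-0.04,0.005,0,0,0],[-0.0137,-0.04,0.005,0,0,0]],
  ],
)

```text
t: 2.3
tool_pos: [0.2796, 0.0997, 0.2991]
tcp_rot: [0.619, -3.08, 0.0]
contact_force: [0.3, 0.2, -0.0]
opening: 0.0854
grasp_force: 0.0
```

Request:
apply_moves(
  rows=[
    [[-0.03,-0.027,0.0167,0,0,0],[-0.03,-0.027,0.0167,0,0,0],[-0.03,-0.027,0.0167,0,0,0],[-0.03,-0.027,0.0167,0,0,0],[-0.03,-0.027,0.0167,0,0,0],[-0.03,-0.027,0.0167,0,0,0],[-0.03,-0.027,0.0167,0,0,0],[-0.03,-0.027,0.0167,0,0,0],[0,0,0,0,0,0],[0,0,0,0,0,0]],
  ],
)

```text
t: 3.3
tool_pos: [0.5075, 0.0219, 0.1984]
tcp_rot: [0.62, -3.077, -0.001]
contact_force: [0.2, -0.7, 0.6]
opening: 0.0856
grasp_force: 0.0
```

```bash
python3 - <<'E'
from h import *
s=robot.read_state();m=robot.camera_model("wrist");f=robot.grab_frame("wrist");save("w1",f)
print(s["t"],s["tool_pos"],s["joints"][5])
print(proj(m,[(.53,.019,.016),(.557,.1685,.074),(.5575,-.242,.016)]))
k=cv2.inRange(cv2.cvtColor(f,cv2.COLOR_RGB2HSV),(3,50,100),(25,200,255))
k=cv2.morphologyEx(k,cv2.MORPH_CLOSE,np.ones((5,5)))
for c in cv2.findContours(k,0,1)[0]:
    if cv2.contourArea(c)<800: continue
    P=ray(m,c.reshape(-1,2),0.016);e=cv2.minEnclosingCircle(P[:,:2].astype(np.float32));print(np.round(e[0],4),round(2*e[1],4),c.reshape(-1,2).mean(0))
plan(s["tool_pos"],np.deg2rad(113),[(.529,.0193,.08),(.529,.0193,-.002)])
E
```

```text
3.3 [0.50752698 0.02191747 0.19842279] -0.3546916946093728
[[304.1184311  194.51406856]
 [449.70780945 305.12623454]
 [ 20.68963429 112.90460169]]
[0.5369 0.3973] 0.0932 [623.38709677 328.72258065]
[ 0.6667 -0.1856] 0.1301 [ 47.64084507 237.12676056]
[ 0.5564 -0.2368] 0.0648 [ 29.90829694 114.28820961]
[0.5788 0.0519] 0.4405 [266.34602829 261.781284  ]
[0.3452 0.0808] 0.115 [453.91947566  50.79400749]
[0.529  0.0193 0.08  ] norm [-0.025  -0.0144  0.1579] rows>= 3
[ 0.529   0.0193 -0.002 ] norm [0.     0.     0.1093] rows>= 2
rot corr tool deg [ 0.03 -0.08 -0.15]
```

View pics/w1.png

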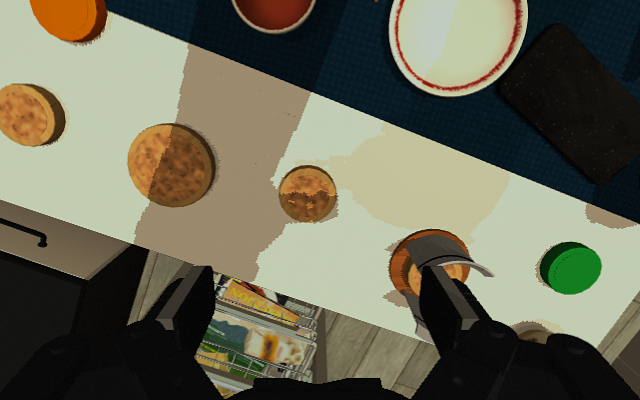

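The wrist view shows coaster A at about (307,191), where I predicted (304,194), so it agrees within 3 mm. The holder is at (430,265). I'm going down to grasp.

Request:
apply_moves(
  rows=[
    [[-0.0081,-0.0043,0.05,0,0,0],[-0.0081,-0.0043,0.05,0,0,0],[-0.008,-0.0044,0.05,0,0,0],[0,0,0.04,0,0,0],[0,0,0.03,0,0,0],[0,0,0.025,0,0,0],[0,0,0.0222,0,0,0],[0,0,0,0,0,0],[0,0,0,0,0,0]],
  ],
)

```text
t: 4.25
tool_pos: [0.5284, 0.0205, 0.0006]
tcp_rot: [-0.625, 3.078, -0.0]
contact_force: [0.1, 0.8, -0.4]
opening: 0.0853
grasp_force: 0.0
```

Request:
apply_moves(
  rows=[
    [[0,0,0,0,0,0],[0,0,0,0,0,0],[0,0,0,0,0,0],[0,0,0,0,0,0],[0,0,0,0,0,0],[0,0,0,0,0,0],[0,0,0,0,0,0],[0,0,0,0,0,0]],
  ],
  grip=-1,
)

```text
t: 5.05
tool_pos: [0.5294, 0.0203, 0.0014]
tcp_rot: [-0.626, 3.076, -0.001]
contact_force: [-2.8, 0.4, 8.3]
opening: 0.0536
grasp_force: 62.4
```

Request:
apply_moves(
  rows=[
    [[0,0,-0.02,0,0,0],[0,0,-0.03,0,0,0],[0,0,-0.04,0,0,0],[0,0,-0.04,0,0,0],[0,0,-0.03,0,0,0],[0,0,0,0,0,0],[0,0,0,0,0,0]],
  ],
)

```text
t: 5.75
tool_pos: [0.5289, 0.0202, 0.1205]
tcp_rot: [-0.626, 3.077, -0.0]
contact_force: [-0.5, -0.6, -1.1]
opening: 0.0533
grasp_force: 63.2
```

```bash
python3 - <<'E'
from h import *
s=robot.read_state();m=robot.camera_model("wrist");f=robot.grab_frame("wrist");save("w2",f)
p=s["tool_pos"];print(p,s["opening"],s["grasp_force"],proj(m,[p,p+[0,0,.012],(.557,.1685,.074),(.557,.1685,.022)]))
E
```

```text
[0.52887214 0.02024591 0.12050793] 0.05334209407551811 63.17445516586304 [[315.48927951 269.71176564]
 [315.3540186  284.00633475]
 [511.0247767  350.30303257]
 [476.5793546  303.30866463]]
```

View pics/w2.png

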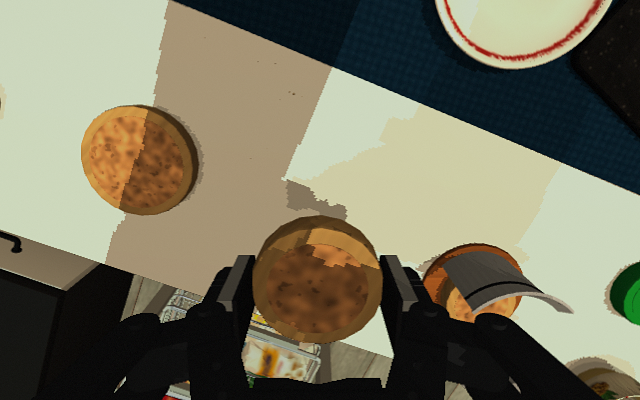

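The picture shows the coaster held centred between the pads at (318,283) and the holder at about (473,290), where predicted. I'm moving over the holder.

Request:
apply_moves(
  rows=[
    [[-0.0223,0.0334,0,0,0,0],[-0.0223,0.0334,0,0,0,0],[-0.0223,0.0334,0,0,0,0],[-0.0223,0.0333,0,0,0,0],[-0.0224,0.0333,0,0,0,0],[0,0,0,0,0,0],[0,0,0,0,0,0],[0,0,0,0,0,0]],
  ],
)

```text
t: 6.6
tool_pos: [0.5563, 0.1673, 0.119]
tcp_rot: [0.625, -3.077, 0.001]
contact_force: [0.0, -0.9, -0.4]
opening: 0.0539
grasp_force: 63.2
```

```bash
python3 - <<'E'
from h import *
s=robot.read_state();m=robot.camera_model("wrist");f=robot.grab_frame("wrist");g=robot.grab_frame("scene");
p=s["tool_pos"];print(p);plan(p,np.deg2rad(113),[(.557,.168,.12)])
c=cv2.resize(g[110:230,220:360],None,fx=3.3,fy=3.3,interpolation=2)
save("w3",np.vstack([cv2.resize(f[140:],None,fx=.72,fy=.72),c[:,:461]]))
E
```

```text
[0.55628741 0.16734239 0.11895067]
[0.557 0.168 0.12 ] norm [-0.0012  0.0004 -0.0014] rows>= 1
rot corr tool deg [-0.01 -0.03 -0.07]
```

View pics/w3.png

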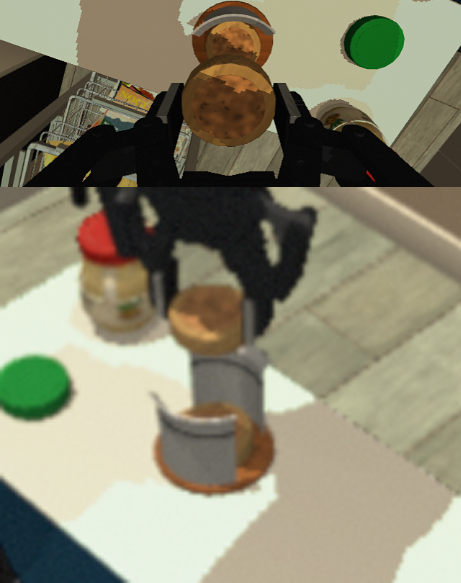

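The lip ends are level in the wrist view, so the yaw is right. The holder sits about 2–3 mm toward tool +y, so I correct by 2 mm and descend.

Request:
apply_moves(
  rows=[
    [[-0.0008,0.0027,0,0,0,0],[0,0,0.025,0,0,0],[0,0,0.025,0,0,0],[0,0,0.02,0,0,0],[0,0,0.02,0,0,0],[0,0,0.015,0,0,0],[0,0,0.013,0,0,0],[0,0,0.007,0,0,0],[0,0,0,0,0,0],[0,0,0,0,0,0]],
  ],
)

```text
t: 7.7
tool_pos: [0.5567, 0.1703, 0.0264]
tcp_rot: [-0.626, 3.078, 0.0]
contact_force: [0.3, 0.3, -0.9]
opening: 0.0532
grasp_force: 63.2
```

Request:
apply_moves(
  rows=[
    [[0,0,0.003,0,0,0],[0,0,0,0,0,0],[0,0,0,0,0,0]],
  ],
)

```text
t: 8.0
tool_pos: [0.5566, 0.1702, 0.0239]
tcp_rot: [-0.626, 3.078, 0.0]
contact_force: [1.3, 0.2, -0.1]
opening: 0.0535
grasp_force: 63.2
```

Request:
apply_moves(
  rows=[
    [[0,0,0,0,0,0],[0,0,0,0,0,0],[0,0,0,0,0,0],[0,0,0,0,0,0],[0,0,0,0,0,0],[0,0,-0.02,0,0,0],[0,0,-0.03,0,0,0],[0,0,-0.04,0,0,0],[0,0,-0.04,0,0,0],[0,0,-0.03,0,0,0],[0,0,0,0,0,0],[0,0,0,0,0,0]],
  ],
  grip=0.8,
)

```text
t: 9.2
tool_pos: [0.5568, 0.1703, 0.1447]
tcp_rot: [-0.626, 3.077, 0.0]
contact_force: [-0.5, -0.9, -0.4]
opening: 0.0768
grasp_force: 0.0
```

```bash
python3 - <<'E'
from h import *
s=robot.read_state();f=robot.grab_frame("wrist");g=robot.grab_frame("scene");
p=s["tool_pos"];print(s["t"],p);plan(p,np.deg2rad(113),[(.557,-.241,.13),(.557,-.241,0)])
c=cv2.resize(g[110:230,220:360],None,fx=3.3,fy=3.3,interpolation=2)
save("w4",np.vstack([cv2.resize(f[140:],None,fx=.72,fy=.72),c[:,:461]]))
E
```

```text
9.2 [0.55683348 0.17028587 0.14472114]
[ 0.557 -0.241  0.13 ] norm [ 0.2141 -0.5049  0.0196] rows>= 9
[ 0.557 -0.241  0.   ] norm [0.     0.     0.1733] rows>= 3
rot corr tool deg [ 0.01 -0.06 -0.01]
```

View pics/w4.png

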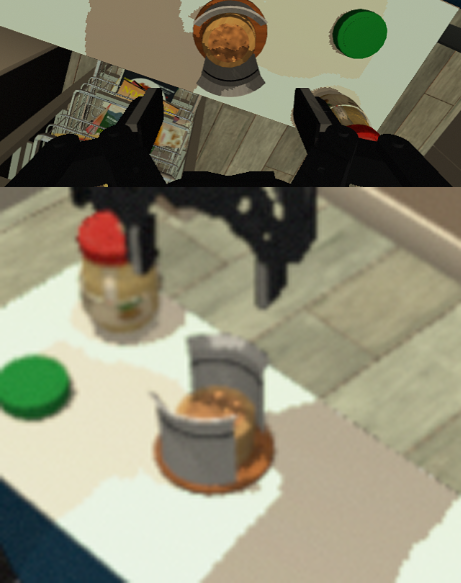

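Coaster A lies seated and centred in the holder. Now for coaster B.

Request:
apply_moves(
  rows=[
    [[0.0178,-0.0422,0,0,0,0],[0.0178,-0.0422,0,0,0,0],[0.0178,-0.0422,0,0,0,0],[0.0178,-0.0422,0,0,0,0],[0.0178,-0.0422,0,0,0,0],[0.0178,-0.0422,0,0,0,0],[0.0178,-0.0422,0,0,0,0],[0.0178,-0.0422,0,0,0,0],[0.0178,-0.0422,0,0,0,0],[0.0177,-0.0421,0,0,0,0],[0.0177,-0.0421,0,0,0,0],[0.0177,-0.042,0,0,0,0],[0,0,0,0,0,0],[0,0,0,0,0,0],[0,0,0,0,0,0]],
  ],
  grip=1,
)

```text
t: 10.8
tool_pos: [0.5573, -0.2408, 0.1431]
tcp_rot: [0.627, -3.078, -0.001]
contact_force: [0.9, -0.6, -0.2]
opening: 0.0855
grasp_force: 0.0
```

```bash
python3 - <<'E'
from h import *
s=robot.read_state();m=robot.camera_model("wrist");f=robot.grab_frame("wrist")
p=s["tool_pos"];print(s["t"],p,s["joints"]);plan(p,np.deg2rad(113),[(.558,-.2415,0.0)])
for u in proj(m,[(.558,-.2415,.016)]): cv2.circle(f,(int(u[0]),int(u[1])),4,(0,0,255),-1);print(u)
save("w5",f)
E
```

```text
10.8 [ 0.55726648 -0.24083799  0.14308027] [-4.08048468e-01  2.09944189e-01  1.43365035e-01  1.50543103e+00
  2.43320734e-04 -8.09871130e-01]
[ 0.558  -0.2415  0.    ] norm [-0.0006 -0.0012  0.1908] rows>= 3
rot corr tool deg [ 0.04 -0.03  0.05]
[314.84153729 191.01224885]
```

View pics/w5.png

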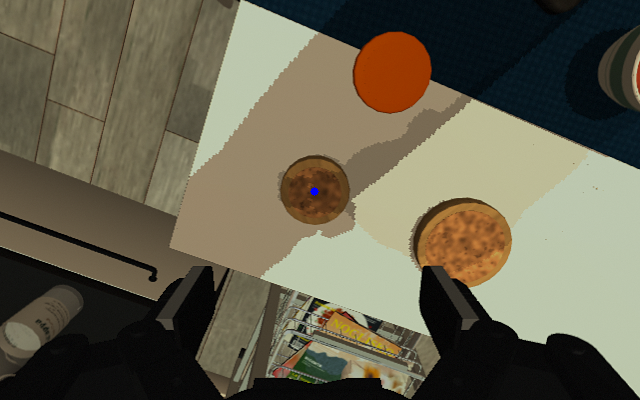

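The blue mark at (315,191) falls on coaster B's centre, and the wide coaster at (463,242) is clear of the fingers. I go down and grasp.

Request:
apply_moves(
  rows=[
    [[0,-0.001,0.04,0,0,0],[0,0,0.04,0,0,0],[0,0,0.035,0,0,0],[0,0,0.03,0,0,0],[0,0,0.025,0,0,0],[0,0,0.02,0,0,0],[0,0,0,0,0,0],[0,0,0,0,0,0]],
  ],
)

```text
t: 11.65
tool_pos: [0.558, -0.242, 0.0017]
tcp_rot: [-0.627, 3.078, -0.0]
contact_force: [-0.2, 0.1, -0.2]
opening: 0.0853
grasp_force: 0.0
```

Request:
apply_moves(
  rows=[
    [[0,0,0,0,0,0],[0,0,0,0,0,0],[0,0,0,0,0,0],[0,0,0,0,0,0],[0,0,0,0,0,0],[0,0,0,0,0,0],[0,0,0,0,0,0],[0,0,0,0,0,0]],
  ],
  grip=-1,
)

```text
t: 12.45
tool_pos: [0.5586, -0.2427, 0.003]
tcp_rot: [-0.626, 3.076, -0.002]
contact_force: [-0.9, 1.3, 6.7]
opening: 0.0532
grasp_force: 62.7
```

Request:
apply_moves(
  rows=[
    [[0,0,-0.02,0,0,0],[0,0,-0.03,0,0,0],[0,0,-0.04,0,0,0],[0,0,-0.04,0,0,0],[0,0,-0.04,0,0,0],[0,0,-0.02,0,0,0],[0,0,0,0,0,0],[0,0,0,0,0,0]],
  ],
)

```text
t: 13.25
tool_pos: [0.5577, -0.2423, 0.1429]
tcp_rot: [0.626, -3.078, -0.001]
contact_force: [0.0, 0.3, -0.1]
opening: 0.0531
grasp_force: 62.9
```

Request:
apply_moves(
  rows=[
    [[-0.0178,0.0422,0,0,0,0],[-0.0178,0.0422,0,0,0,0],[-0.0178,0.0422,0,0,0,0],[-0.0178,0.0422,0,0,0,0],[-0.0178,0.0422,0,0,0,0],[-0.0178,0.0422,0,0,0,0],[-0.0178,0.0422,0,0,0,0],[-0.0178,0.0423,0,0,0,0],[-0.0178,0.0423,0,0,0,0],[-0.0178,0.0423,0,0,0,0],[-0.0179,0.0424,0,0,0,0],[-0.018,0.0424,0,0,0,0],[0,0,0,0,0,0],[0,0,0,0,0,0],[0,0,0,0,0,0]],
  ],
)

```text
t: 14.75
tool_pos: [0.5565, 0.1697, 0.1425]
tcp_rot: [0.625, -3.077, 0.001]
contact_force: [0.8, -0.4, -0.6]
opening: 0.0533
grasp_force: 62.9
```

Request:
apply_moves(
  rows=[
    [[0,0,0.03,0,0,0],[0,0,0.025,0,0,0],[0,0,0.025,0,0,0],[0,0,0.02,0,0,0],[0,0,0.015,0,0,0],[0,0,0.012,0,0,0],[0,0,0.0055,0,0,0],[0,0,0,0,0,0],[0,0,0,0,0,0]],
  ],
)

```text
t: 15.65
tool_pos: [0.5572, 0.1706, 0.0449]
tcp_rot: [-0.626, 3.078, 0.0]
contact_force: [-0.5, 0.6, -0.3]
opening: 0.0529
grasp_force: 62.9
```

Request:
apply_moves(
  rows=[
    [[0,0,0.002,0,0,0],[0,0,0,0,0,0],[0,0,0,0,0,0]],
  ],
)

```text
t: 15.95
tool_pos: [0.557, 0.1705, 0.043]
tcp_rot: [-0.626, 3.078, 0.0]
contact_force: [0.0, -0.2, -0.3]
opening: 0.0534
grasp_force: 62.9
```

Request:
apply_moves(
  rows=[
    [[0,0,0.002,0,0,0],[0,0,0,0,0,0],[0,0,0,0,0,0]],
  ],
)

```text
t: 16.25
tool_pos: [0.5569, 0.1704, 0.0412]
tcp_rot: [0.626, -3.078, -0.0]
contact_force: [0.6, -0.8, -0.4]
opening: 0.0531
grasp_force: 62.9
```

Request:
apply_moves(
  rows=[
    [[0,0,0,0,0,0],[0,0,0,0,0,0],[0,0,0,0,0,0],[0,0,0,0,0,0],[0,0,0,0,0,0],[0,0,-0.02,0,0,0],[0,0,-0.03,0,0,0],[0,0,-0.04,0,0,0],[0,0,-0.04,0,0,0],[0,0,-0.03,0,0,0],[0,0,0,0,0,0],[0,0,0,0,0,0]],
  ],
  grip=0.8,
)

```text
t: 17.45
tool_pos: [0.5572, 0.1705, 0.1624]
tcp_rot: [-0.626, 3.077, 0.0]
contact_force: [-0.4, 0.3, -0.8]
opening: 0.0767
grasp_force: 0.0
```

```bash
python3 - <<'E'
from h import *
f=robot.grab_frame("wrist");g=robot.grab_frame("scene")
c=cv2.resize(g[110:230,220:360],None,fx=3.3,fy=3.3,interpolation=2)
save("w6",np.vstack([cv2.resize(f[140:],None,fx=.72,fy=.72),c[:,:461]]))
E
```

```text
(no output)
```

View pics/w6.png

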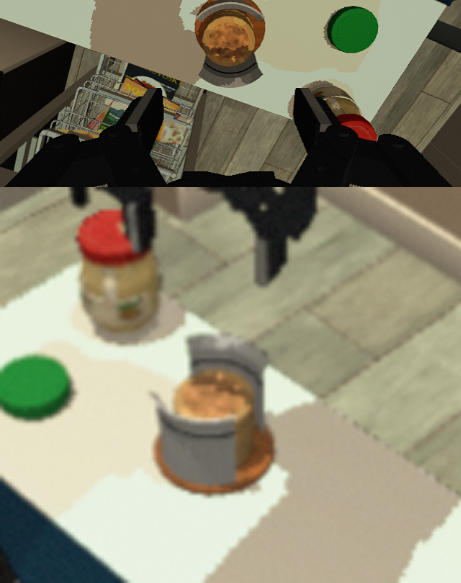

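The stack lies flat and centred at (215,395) in the scene crop. Its top is at the dark line and the gripper is clear.

```bash
python3 -c "
from bench import robot
print(robot.job_done())"
```

```text
the job is handed in; nothing more can be done
None
```

Both small coasters are stacked flat in the holder with the top at the dark line, the wide coaster was not touched, and the job was handed in at about 17.5 s of the 48 s allowed; no verdict came back.

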